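# Park a guide roller at the top of a sloped gutter

## Robot

A 6-joint arm with a two-finger parallel gripper is mounted at the origin on a cart in front of the work surface, level with it; the furniture and walls round the work are solid. World frame = base frame: x ahead of the robot, y to its left, z up, the work surface at z = 0. Lengths are in m, angles in degrees, forces in N, time in s.
With the tool pointing down it reaches from about 0.375 to 0.9 m from the base axis. Payload 3.1 kg.
Tool frame: the origin (TCP) lies on the centre line of the jaws, within the pads' length; the fingertips stand 19 mm ahead of it and the grasp point (between the pads) is the TCP; z points along the fingers, y is the direction in which the jaws open and shut (so a half turn about z gives the same grasp; the last joint's range is limited). The gripper opens to 87 mm and grips with 3 to 60 N. Pads are 19 mm wide; open, the fingers measure 117 mm over their backs; the gripper's body (75 mm by 190 mm) begins 51 mm behind the grasp point.
Start: joints at [-82.821, 30.224, 82.088, -0, 67.689, -10.227], TCP at [0.187, -0.596, 0.242] pointing down, gripper open.
Joint ranges: [-176.69, 176.69], [-43.24, 126.21], [12.49, 139.97], [-82, 262], [0, 151.66], [-163.58, 163.58]. Speed limits (degrees/s): [159.86, 159.86, 180, 180, 180, 180].

## Interface

Orientations are given as a 3x3 rotation matrix whose columns are the frame's x, y, z axes.
In Python, from rig import bot gives the robot as it stands.
- The arm moves only by the tool carry_out, never from a script. Its argument "targets" is a list of rows, each a list of 6 numbers: the shift along the tool's x, y, z each as a share of 200 mm, from -1 to 1, then the turn, a rotation vector about the tool's x, y, z each as a share of pi/2 rad, from -1 to 1. In form: [[dx, dy, dz, ax, ay, az], ...]. A call has 1 to 20 rows; each row is the pose to reach, as a shift and turn from the pose measured when the call began, along the tool's axes at that moment; what a row does not reach only later rows make up. A row lasts 1/8 s, in which the tool goes at most 62.5 mm and 10.7 degrees, less where a joint would pass 70% of its speed; a pose out of reach is approached as far as the arm can. A call with a number of a shift or a turn outside -1 to 1 is refused whole. A call with a gripper value outside its range is refused whole. "jaw" is the gripper's target within -1 to 1 (fully open at 1, half-way at 0, shut at -1), set as the call begins (left out, the last holds). The fingers move at their own pace and stop on an object; the grip force is fixed at half the most. Time passes only in rows, so rows that repeat a pose let the fingers close. It gives the time, the measured TCP pose, the force and the opening at its end, in the units of the state.
- bot.read_state(): the state, without advancing time (a new reading comes with each control period).
- bot.capture(name): name is "scene" or "side" or "wrist"; returns the picture (400x640x3 uint8, blue, green, red); there is no depth.
- bot.camera_info(name): a dict with "camera_matrix" (3x3 intrinsics, pixels), "k1" (the pictures are not rectified: a ray, as slopes to the right and down, at radius r is drawn at 1 + k1 r^2 times it, then the intrinsics apply), "view" (4x4, takes a point from world to camera coordinates); the wrist camera has in their place "mount" (4x4, takes a point from camera to tool coordinates, whose origin is the TCP and whose axes are the flange's). Camera axes: x right, y down, z forward; pixel columns grow to the right and rows downward; lengths in m; the calibration is good to about 2 mm. A picture is of the moment at which its call begins: read the wrist's pose just before it. camera_info takes no time and is no camera call.
- bot.hand_in(): hands the job in, once; it reports no verdict.
The state is a dict: "time_s": time; "joint_positions": joint angles; "qvel": joint speeds; "tau": joint torques, N m; "position": TCP position; "tcp_rot": TCP orientation; "force": force on the tool from outside, world axes, zero at the start; "moment": the same for the moment, N m; "opening": opening from 0.0 (shut) to 1.0 (fully open).
Only numpy, scipy, OpenCV 4.12 (cv2) and the standard library are available. Lean on these libraries where they do the work, as an engineer would, in place of code of your own. Each camera call takes 0.05 s, during which the arm holds its last target.

## Task

Push the steel roller from the low end of the sloped gutter up over its crest until it lies in the hollow against the rubber-faced end plate, and then swing the flat keeper arm fully across the gutter behind it so that it cannot roll back. Do it by pushing only: neither pinch nor lift the roller, keep it in the gutter, and leave the other things on the bench alone. The keeper stays open until the roller is lying still against the end plate.

Things in the scene. Friction and masses are not known exactly. Their poses are not given: they have to be found in the camera images.
- gutter: Fixed sloped aluminium gutter on a dark base plate 270x124 mm. Origin: on the bench under its middle; z up, x uphill along the gutter, y to the left looking uphill (it stands level, only the channel slopes). In this frame, mm: channel 66 wide inside (y -33 to 33), side walls 3 thick rising 14 above its floor; the upright rubber-faced end plate that stops the roller is at x 110, top z 88.
- gutter_lip (a point): Top of the low cross lip that keeps the roller from rolling out: x -130, y 0, z 32 mm in the gutter frame; 4 mm thick, 10 above the channel floor, which is at z 20 at the low end (x -140). A finger held over 10 above the floor passes it.
- gutter_crest (a point): Crest of the channel floor: x 45, y 0, z 53 mm in the gutter frame. The floor rises to it at 10 degrees (from x -140, z 20), then falls at 6 degrees to x 110, z 46 at the end plate.
- roller: Polished, slippery steel roller (friction about 0.25), solid cylinder 48 mm in diameter, 60 long, 0.2 to 0.45 kg, lying across the gutter. Origin: centre; its y is its axis, parallel to the gutter's y. Starts at rest on the low lip, centre at x -113, z 49 mm in the gutter frame. Let go on the slope it rolls back; past the crest it rolls by itself to the end plate and stays.
- gutter_seat (a point): Point in the gutter's channel where the roller's centre lies when it rests against the end plate: x 86, y 0, z 72 mm in the gutter frame.
- keeper (a joint): Turn of the keeper arm about its vertical pivot, rad. 0: open, arm beside the gutter pointing downhill (gutter -x); negative: further out, to -0.6. It grows as the free end swings towards the gutter and uphill; 1.571, its end stop: closed, across the gutter (gutter -y) just behind the parked roller. Takes about 0.5 N at the pin, stays where left. Starts from -0.5 to 0.
- keeper_pivot (a point): Pivot of the keeper arm, top, on a post left of the gutter looking uphill: x 50, y 52, z 86 mm in the gutter frame. The arm is a dark flat bar, 70 mm long, 12 wide, from z 74 to 82, so it passes over the side wall.
- keeper_knob (a point): Top centre of the black upright pin on the keeper arm, 62 mm from the pivot, z 116 mm; 12 mm in diameter, standing 34 above the arm. To close, push it from the outside (gutter +y) round towards uphill.
- coil: Bystander: orange wound coil, 41x44x53 mm; origin under its centre.
- solenoid: Bystander: dark solenoid body standing on its disc, 70x70x103 mm; origin under its centre.
- half_shell: Bystander: pressed aluminium half shell, 46x36x13 mm; origin under its centre.
- z_bracket: Bystander: brass Z bracket, 72x44x17 mm; origin under its centre.
- tape: Bystander: roll of yellow tape, 64x64x18 mm; origin under its centre.
- plier: Bystander: pliers with blue handles, 55x178x14 mm, along its y axis; origin under its centre.
- reel: Bystander: black reel of solder wire, 58x76x53 mm; origin under its centre.
Mind the look-alikes: they are no part of the job. Leave any blue, green or red look-alike of the roller alone.

How it is judged (in metres and radians):
On the way, in this order (a step that is already met when the one before it is completed fails the run):
1. the roller lies still in the hollow against the end plate while the keeper is still open (x of roller in the frame of gutter between 0.078 and 0.092 m and y of roller in the frame of gutter between -0.009 and 0.009 m and z of roller in the frame of gutter between 0.066 and 0.079 m and linear speed of roller below 0.03 m/s and angle between the y axis of roller and the y axis of gutter, either way round below 0.2 rad and value of joint keeper below 0.7 rad), for 0.2 s.
2. the keeper arm is swung across the gutter behind the roller (value of joint keeper above 1.4 rad and x of roller in the frame of gutter above 0.07 m), for 0.2 s.
At the end, for the whole second after the job is handed in: The roller lies still in the hollow against the end plate (centre within about 7 mm of its seat along the gutter, 9 mm across, 6 mm in height, its axis square to the gutter within 0.2 rad), and the keeper arm is swung past 1.4 rad of its 1.57, across the gutter behind it (x of roller in the frame of gutter between 0.078 and 0.092 m and y of roller in the frame of gutter between -0.009 and 0.009 m and z of roller in the frame of gutter between 0.066 and 0.079 m and linear speed of roller below 0.03 m/s and angle between the y axis of roller and the y axis of gutter, either way round below 0.2 rad and value of joint keeper above 1.4 rad); the robot touches nothing.
It fails at once if the keeper is swung over the gutter before the roller is up at the end plate (value of joint keeper above 0.9 rad and x of roller in the frame of gutter below 0.07 m).
It fails at once if the roller is lifted off the gutter's floor by more than about 15 mm ((x of roller in the frame of gutter below -0.06 m and z of roller in the frame of gutter above 0.075 m) or (x of roller in the frame of gutter below 0 m and z of roller in the frame of gutter above 0.085 m) or z of roller in the frame of gutter above 0.093 m).
It fails at once if the roller leaves the gutter (z of roller in the frame of gutter below 0.035 m or y of roller in the frame of gutter above 0.03 m or y of roller in the frame of gutter below -0.03 m).
It fails at once if a bystander is shifted by more than 30 mm (distance of any of coil, solenoid, half_shell, z_bracket, tape, plier, reel from where it was at the start of the episode above 0.03 m).
It also fails if it takes over 54 s, if anything falls off the work surface, if the arm or the gripper's body presses on something with over 40 N, if the wrist force passes 120 N, or if a joint passes its speed limit or range.

## Working session

There is one attempt and no reset: what is moved stays moved. The work goes in short steps, Python scripts to look and compute and a tool call to move; the robot and the scene stay as the last step left them, time stands still between calls to the robot, and variables do not carry over. Pictures are saved under pics/ and viewed, and the job is handed in when it is done.

Besides the shell and the picture viewer there is one more tool, called after "Emit:" as name([rows], argument=value, ...), one row to a line, values as JSON. carry_out: Moves the arm, as the interface text tells. Shift numbers are shares of 200 mm and turn numbers shares of pi/2 rad, none past 1 either way. Its arguments: {"type":"object","properties":{"targets":{"type":"array"},"jaw":{"type":"number"}},"required":["targets"]}

```bash
ls; mkdir -p pics
python3 - <<'E'
from rig import bot
import cv2
s=bot.read_state();print(s)
for n in("scene","side","wrist"):
    cv2.imwrite(f"pics/{n}0.png",bot.capture(n));print(n,bot.camera_info(n))
E
```

```text
pics
{'time_s': 0.0, 'joint_positions': array([-8.28215169e+01,  3.02788803e+01,  8.21578774e+01,  2.35032279e-04,
        6.76902090e+01, -1.02258734e+01]), 'qvel': array([-0.06553601,  0.06345973,  0.05190215,  0.08708035,  0.05909814,
       -0.04607274]), 'tau': array([ 4.59948969e-04, -4.40047181e+01, -1.76592779e+01,  6.34660106e-02,
        5.83301182e-02, -1.61923131e-04]), 'position': array([ 0.18689952, -0.59565518,  0.24056425]), 'tcp_rot': array([[ 9.54218110e-01,  2.99111559e-01, -2.73145766e-04],
       [ 2.99111420e-01, -9.54215658e-01,  2.19909069e-03],
       [ 3.97133479e-04, -2.18011318e-03, -9.99997545e-01]]), 'force': array([ 0.09773294,  0.90457011, -0.90766802]), 'moment': array([ 0.00155385,  0.01717594, -0.00976028]), 'opening': 1.001035126212002}
scene {'camera_matrix': array([[363.99604353,   0.        , 319.05351356],
       [  0.        , 363.99604353, 200.32309533],
       [  0.        ,   0.        ,   1.        ]]), 'k1': 0.013104409591190042, 'view': array([[-0.84455212, -0.53523356,  0.01602357,  0.45532339],
       [-0.36277497,  0.54990454, -0.7523
[... 461 characters left out ...]
46,  0.19299145],
       [ 0.29050315,  0.67767282, -0.67554975,  1.61524116],
       [ 0.        ,  0.        ,  0.        ,  1.        ]])}
wrist {'camera_matrix': array([[337.46396132,   0.        , 319.15234727],
       [  0.        , 337.46396132, 199.68655356],
       [  0.        ,   0.        ,   1.        ]]), 'k1': -0.014702062179556847, 'mount': array([[ 9.37008639e-04, -9.69953298e-01, -2.43289380e-01,
         6.53278275e-02],
       [ 9.99999151e-01,  6.88479663e-04,  1.10656175e-03,
         8.12535194e-04],
       [-9.05813433e-04, -2.43290210e-01,  9.69953119e-01,
        -1.43322862e-01],
       [ 0.00000000e+00,  0.00000000e+00,  0.00000000e+00,
         1.00000000e+00]])}
```

View pics/scene0.png

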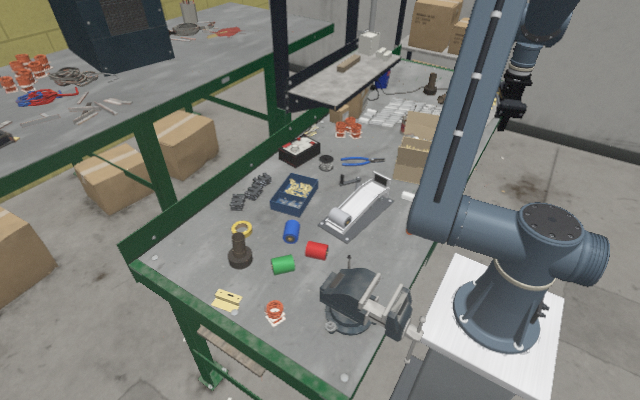

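View pics/side0.png

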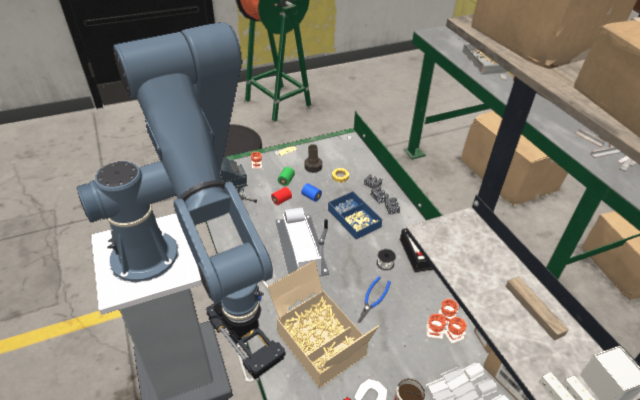

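View pics/wrist0.png

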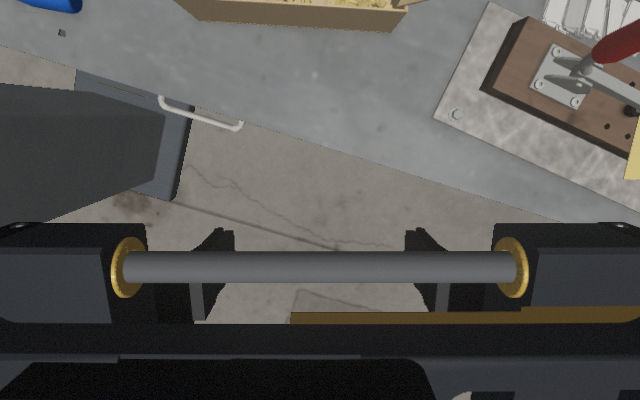

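The scene picture shows the gutter at about (355,207), with the grey steel roller at its low end (340,217). The blue (291,231), red (317,250) and green (283,264) look-alikes lie beside it. Next I'll enlarge both views.

Run:
```python
import cv2
a=cv2.imread("pics/scene0.png")[160:250,300:420];cv2.imwrite("pics/sc1.png",cv2.resize(a,None,fx=6.6,fy=6.6,interpolation=cv2.INTER_CUBIC))
a=cv2.imread("pics/side0.png")[190:290,260:360];cv2.imwrite("pics/si1.png",cv2.resize(a,None,fx=6,fy=6,interpolation=cv2.INTER_CUBIC))
```

```text
(no output)
```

View pics/sc1.png

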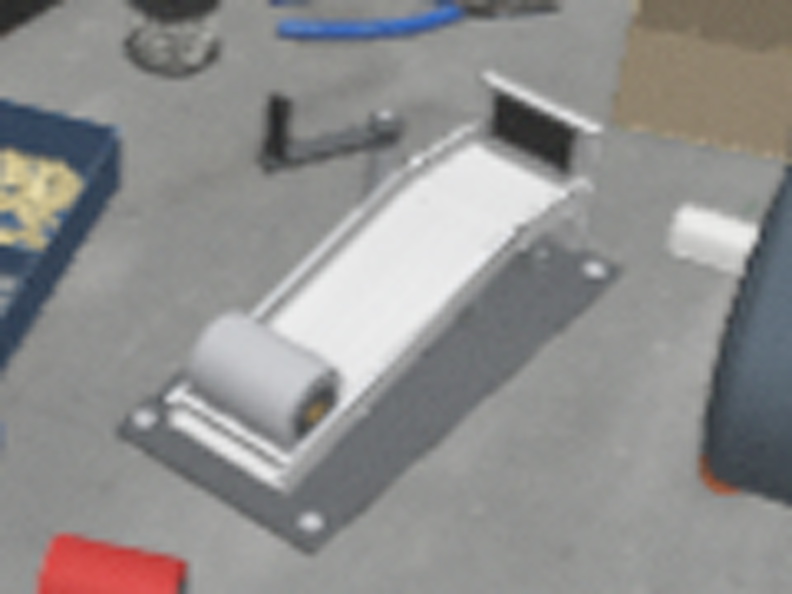

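View pics/si1.png

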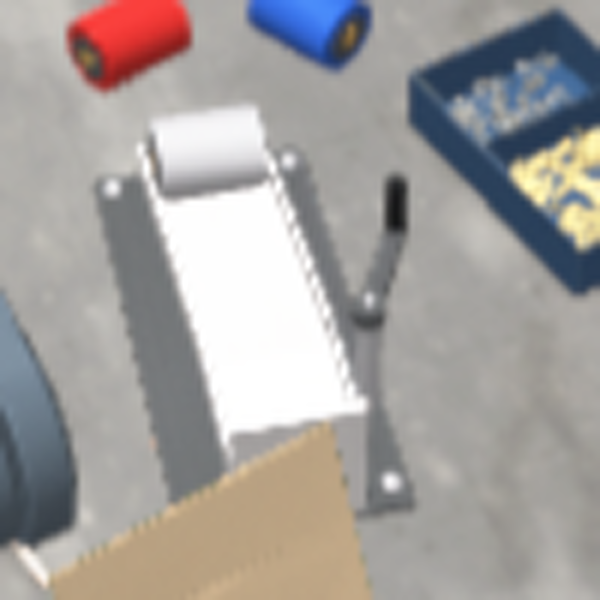

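```bash
cat > h.py <<'E'
import numpy as np, cv2
from rig import bot
def proj(n,P):
    c=bot.camera_info(n);V=c["view"];p=np.atleast_2d(P)@V[:3,:3].T+V[:3,3]
    s=p[:,:2]/p[:,2:];r2=(s**2).sum(1,keepdims=True);s=s*(1+c["k1"]*r2)
    K=c["camera_matrix"];return s*[K[0,0],K[1,1]]+K[:2,2]
def g2w(q,P):
    c,s=np.cos(q[2]),np.sin(q[2]);P=np.atleast_2d(P)/1000.
    return np.c_[q[0]+c*P[:,0]-s*P[:,1],q[1]+s*P[:,0]+c*P[:,1],P[:,2]]
E
cat > fit.py <<'E'
from h import *
from scipy.optimize import least_squares
B=None
def knob(k): return [50-62*np.cos(k),52+62*np.sin(-k),116]
# keeper: angle 0 points -x, grows toward -y
sc=[((118,430),(-135,62,B)),((312,553),(-135,-62,B)),((622,268),(135,-62,B)),((385,116),(50,52,86)),((278,97),'k')]
si=[((98,178),(-135,-62,B)),((413,505),(135,62,B)),((370,298),(50,52,86)),((396,178),'k'),((298,147),(-135,62,B))]
def pts(L,q): return [knob(q[3]) if g=='k' else [g[0],g[1],q[4] if g[2] is None else g[2]] for _,g in L]
def res(q):
    r=[]
    for n,L,f,o in(("scene",sc,6.6,(300,160)),("side",si,6,(260,190))):
        uv=(np.array([u for u,_ in L])+.5)/f-.5+o
        r.append((proj(n,g2w(q,pts(L,q)))-uv).ravel())
    return np.concatenate(r)
b=min((least_squares(res,[.5,-.0,a,-.2,4],x_scale=[.1,.1,1,.3,3],loss='soft_l1') for a in np.arange(-3,3.2,.5)),key=lambda r:r.cost)
print(b.x,np.degrees(b.x[2:4]));print(res(b.x).reshape(-1,2).round(2))
q=b.x;np.save("q.npy",q)
for nm,p in dict(roller=(-113,0,49),crest=(45,0,53),seat=(86,0,72),lip=(-130,0,32),piv=(50,52,86),knob=knob(q[3])).items(): print(nm,g2w(q,[p]).round(4))
E
python3 fit.py
```

```text
[ 0.47875811 -0.14998903 -1.73793241 -0.54140466  7.11198928] [-99.57619236 -31.02020221]
[[ 0.08 -1.62]
 [ 0.49 -0.96]
 [ 1.61  0.07]
 [-1.24  2.55]
 [-1.81  1.41]
 [-0.51  0.8 ]
 [ 0.05  0.75]
 [-1.51 -1.14]
 [ 0.4  -1.14]
 [ 1.14  0.81]]
roller [[ 0.4976 -0.0386  0.049 ]]
crest [[ 0.4713 -0.1944  0.053 ]]
seat [[ 0.4645 -0.2348  0.072 ]]
lip [[ 0.5004 -0.0218  0.032 ]]
piv [[ 0.5217 -0.2079  0.086 ]]
knob [[ 0.5621 -0.1609  0.116 ]]
```

```bash
cat >> h.py <<'E'
def R(a): # tool down, tool x at world yaw a(rad)
    c,s=np.cos(a),np.sin(a);return np.array([[c,s,0],[s,-c,0],[0,0,-1.]])
def row(p,Rt):
    s=bot.read_state();M=s["tcp_rot"]
    return np.r_[M.T@(np.array(p)-s["position"])/.2, cv2.Rodrigues(M.T@Rt)[0].ravel()/(np.pi/2)].round(4)
E
python3 - <<'E'
from h import *
q=np.load("q.npy")
print(row((.187,-.596,.40),R(0.3)))
print(row((.5,-.10,.40),R(q[2]+np.pi)))
E
```

```text
[ 4.000e-04 -5.000e-04 -7.959e-01 -1.000e-03 -2.000e-04  2.400e-03]
[ 2.2355e+00 -1.8988e+00 -7.9220e-01 -8.0000e-04 -7.0000e-04 -7.0020e-01]
```

Emit:
carry_out([
  [0,0,-0.25,0,0,0],
  [0,0,-0.5,0,0,0],
  [0,0,-0.8,0,0,0],
  [0.2,-0.17,-0.8,0,0,0],
  [0.4,-0.34,-0.8,0,0,0],
  [0.6,-0.51,-0.8,0,0,0],
  [0.8,-0.68,-0.8,0,0,0],
  [1,-0.85,-0.8,0,0,0],
], jaw=-1)

```text
time_s: 1.15
position: [0.3275, -0.3723, 0.4009]
tcp_rot: [[0.954, 0.299, -0.0], [0.299, -0.954, 0.002], [0.0, -0.002, -1.0]]
force: [0.5, -0.8, -0.1]
opening: 0.17
```

Emit:
carry_out([
  [0.2,-0.17,0,0,0,0],
  [0.4,-0.34,0,0,0,0],
  [0.6,-0.51,0,0,0,-0.1],
  [0.8,-0.68,0,0,0,-0.2],
  [1,-0.85,0,0,0,-0.3],
  [1,-0.85,0,0,0,-0.4],
  [1,-0.85,0,0,0,-0.5],
  [1,-0.85,0,0,0,-0.6],
  [1,-0.85,0,0,0,-0.7],
  [1,-0.85,0,0,0,-0.7],
])

```text
time_s: 2.4
position: [0.4674, -0.1502, 0.4011]
tcp_rot: [[0.169, 0.986, -0.001], [0.986, -0.169, 0.002], [0.002, -0.001, -1.0]]
force: [0.2, -0.5, 1.2]
opening: 0.005
```

Run:
```python
from h import *
q=np.load("q.npy")
s=bot.read_state();print(s["time_s"],s["position"],s["tcp_rot"],s["joint_positions"],s["opening"])
np.savez("w1.npz",p=s["position"],R=s["tcp_rot"])
cv2.imwrite("pics/wrist1.png",bot.capture("wrist"))
```

```text
2.4 [ 0.46738035 -0.15017905  0.40106218] [[ 1.68799184e-01  9.85650167e-01 -7.64364213e-04]
 [ 9.85647721e-01 -1.68796834e-01  2.48963823e-03]
 [ 2.32489008e-03 -1.17364275e-03 -9.99996609e-01]] [-30.94115081  10.34290295  87.29084697   0.100696    82.47716682
 -21.23647393] 0.005471765420949694
```

View pics/wrist1.png

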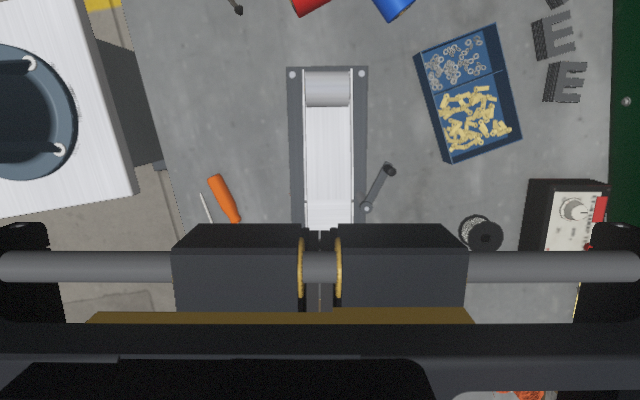

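Top view: the gutter runs down the middle, the steel roller is at (328,87), the pivot at (367,210) and the knob at (390,170). I'll enlarge it and refine the fit.

Run:
```python
import cv2
a=cv2.imread("pics/wrist1.png")[55:235,270:410];cv2.imwrite("pics/w1c.png",cv2.resize(a,None,fx=3.3,fy=3.3,interpolation=cv2.INTER_CUBIC))
a=cv2.imread("pics/wrist1.png")[155:225,350:410];cv2.imwrite("pics/w1d.png",cv2.resize(a,None,fx=8,fy=8,interpolation=cv2.INTER_CUBIC))
```

```text
(no output)
```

View pics/w1c.png

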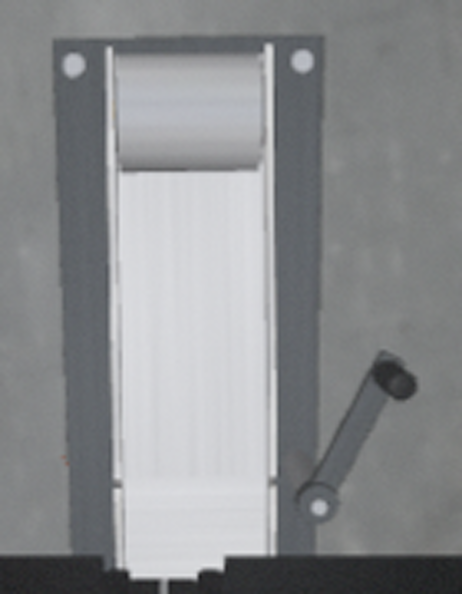

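View pics/w1d.png

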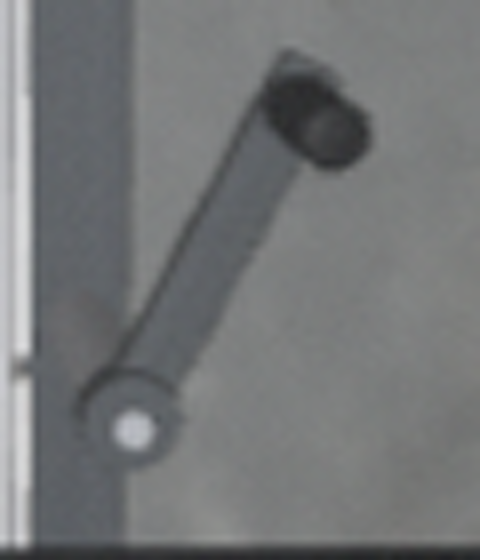

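```bash
cat > fit2.py <<'E'
import re
exec(open("fit.py").read().split("b=min")[0])
w=np.load("w1.npz");ci=bot.camera_info("wrist")
def projw(P):
    T=np.eye(4);T[:3,:3]=w["R"];T[:3,3]=w["p"];V=np.linalg.inv(T@ci["mount"])
    p=P@V[:3,:3].T+V[:3,3];s=p[:,:2]/p[:,2:];s=s*(1+ci["k1"]*(s**2).sum(1,keepdims=True));K=ci["camera_matrix"]
    return s*[K[0,0],K[1,1]]+K[:2,2]
wr=[((53,38),(-135,-62,B)),((325,36),(-135,62,B)),((196,482),(45,0,53)),((319,507),(50,52,86)),((((338+.5)/8+80)*3.3-.5,((128+.5)/8+100)*3.3-.5),'k')]
def res2(q):
    uv=(np.array([u for u,_ in wr])+.5)/3.3-.5+(270,55)
    return np.concatenate([.5*res(q),(projw(g2w(q,pts(wr,q)))-uv).ravel()])
b=least_squares(res2,np.load("q.npy"),x_scale=[.1,.1,1,.3,3],loss='soft_l1',f_scale=1.);q=b.x;np.save("q.npy",q)
print(q,np.degrees(q[2:4]));print(res2(q).reshape(-1,2).round(2))
for nm,p in dict(roller=(-113,0,49),crest=(45,0,53),piv=(50,52,86),knob=knob(q[3])).items(): print(nm,g2w(q,[p]).round(4))
b=least_squares(lambda q:res2(q)[20:],q);print(b.x, res2(b.x)[20:].round(2))
E
python3 fit2.py
```

```text
[ 0.47884357 -0.15870954 -1.73171571 -0.48000468 11.30324509] [-99.22000161 -27.50224238]
[[ 0.81 -1.97]
 [ 1.11 -1.79]
 [ 1.31 -1.18]
 [-0.09  0.61]
 [-0.1   0.4 ]
 [ 0.03  0.86]
 [ 0.72  0.91]
 [-0.17  0.34]
 [ 0.15  0.15]
 [ 0.91  0.77]
 [-0.01  5.81]
 [ 0.74  5.75]
 [-0.88 -5.14]
 [-0.55 -4.13]
 [ 0.54 -2.14]]
roller [[ 0.4969 -0.0472  0.049 ]]
crest [[ 0.4716 -0.2031  0.053 ]]
piv [[ 0.5222 -0.2164  0.086 ]]
knob [[ 0.5592 -0.1667  0.116 ]]
[ 0.4782573  -0.16029699 -1.73030851 -0.48511479 49.02924039] [-2.98  3.73  4.22  3.49 -1.05 -4.06 -0.76 -3.03  0.44 -0.83]
```

```bash
sed -e 's/q\[4\] if g\[2\] is None else g\[2\]\] for/(q[4] if g[2] is None else g[2])] for/; s/\[g\[0\],g\[1\],/[g[0]+(q[5] if g[2] is None else 0),g[1],/' fit.py > fit_.py; sed -e 's/fit.py/fit_.py/; s/np.load("q.npy"),x_scale=\[.1,.1,1,.3,3\]/[.479,-.158,-1.73,-.48,6,-10],x_scale=[.1,.1,1,.3,3,3]/' fit2.py>fit3.py; python3 fit3.py
```

```text
[  0.47882541  -0.1646869   -1.72262864  -0.44647567   4.87395776
 -15.21171543] [-98.69935067 -25.58117169]
[[-0.16 -0.45]
 [ 0.22 -0.27]
 [ 0.25 -0.02]
 [ 0.22  0.17]
 [ 0.42  0.17]
 [-0.2   0.64]
 [ 0.62  0.28]
 [ 0.25  0.93]
 [ 0.16  0.64]
 [ 0.55  0.47]
 [-0.05  0.21]
 [ 0.02 -0.65]
 [ 0.03 -1.32]
 [ 0.34 -0.41]
 [-0.37  1.15]]
roller [[ 0.4959 -0.053   0.049 ]]
crest [[ 0.472  -0.2092  0.053 ]]
piv [[ 0.5227 -0.222   0.086 ]]
knob [[ 0.5576 -0.1707  0.116 ]]
[  0.47892323  -0.16496483  -1.72194142  -0.44017235   4.39795892
 -15.22481308] [ 0.01  0.46 -0.01 -0.46  0.14 -1.16  0.46 -0.26 -0.54  1.19]
```

```bash
cat >> h.py <<'E'
def G(x,y,z): # TCP row for gutter-frame mm, square to gutter
    q=np.load("q.npy");return row(g2w(q,[(x,y,z)])[0],R(q[2]+np.pi))
E
python3 - <<'E'
from h import *
print(G(-170,0,300),G(-170,0,58))
E
```

```text
[ 7.872e-01  5.320e-02  5.073e-01 -7.000e-04 -1.500e-03 -1.190e-02] [ 7.8440e-01  5.4500e-02  1.7173e+00 -7.0000e-04 -1.5000e-03 -1.1900e-02]
```

Emit:
carry_out([
  [0.2,0.013,0,0,0,-0.012],
  [0.4,0.026,0,0,0,-0.012],
  [0.6,0.04,0.1,-0.0007,-0.0015,-0.012],
  [0.786,0.053,0.25,-0.0007,-0.0015,-0.012],
  [0.786,0.053,0.5,-0.0007,-0.0015,-0.012],
  [0.786,0.053,0.75,-0.0007,-0.0015,-0.012],
  [0.786,0.053,0.95,-0.0007,-0.0015,-0.012],
  [0.786,0.053,0.95,-0.0007,-0.0015,-0.012],
])

```text
time_s: 3.45
position: [0.5022, 0.0038, 0.2089]
tcp_rot: [[0.153, 0.988, -0.008], [0.988, -0.153, 0.002], [0.0, -0.008, -1.0]]
force: [0.0, -0.3, 0.2]
opening: 0.006
```

Run:
```python
from h import *
print(G(-170,0,58));s=bot.read_state();np.savez("w2.npz",p=s["position"],R=s["tcp_rot"]);a=bot.capture("wrist");cv2.imwrite("pics/wrist2.png",a)
```

```text
[-8.000e-04  1.790e-02  7.544e-01 -4.900e-03 -3.000e-04 -1.100e-03]
```

View pics/wrist2.png

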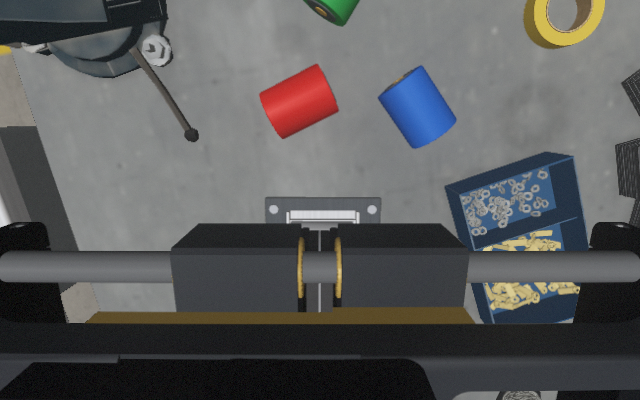

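The gutter's low end is centred under the jaws at (323,212), and the red and blue look-alikes are clear of the path. Going down.

Emit:
carry_out([
  [0,0.018,0.2,-0.005,0,-0.001],
  [0,0.018,0.4,-0.005,0,-0.001],
  [0,0.018,0.6,-0.005,0,-0.001],
  [0,0.018,0.754,-0.005,0,-0.001],
  [0,0.018,0.754,-0.005,0,-0.001],
])

```text
time_s: 4.12
position: [0.5079, 0.0027, 0.0601]
tcp_rot: [[0.152, 0.988, 0.005], [0.988, -0.152, -0.001], [0.0, 0.005, -1.0]]
force: [-0.5, -0.3, 0.5]
opening: 0.006
```

Run:
```python
from h import *
q=np.load("q.npy")
s=bot.read_state();print(s["position"],s["force"])
for xr in (-123,-113,-60,-30): print(xr,G(xr-33.5,0,20+.1763*(xr+140)+16+19))
for n in("scene","side"): cv2.imwrite(f"pics/{n}1.png",bot.capture(n))
a=cv2.imread("pics/scene1.png")[150:250,280:420];b=cv2.imread("pics/side1.png")[170:270,240:380]
cv2.imwrite("pics/c1.png",cv2.resize(np.vstack([a,b]),None,fx=3,fy=3,interpolation=cv2.INTER_CUBIC))
```

```text
[0.50785123 0.00269674 0.06013553] [-0.45687178 -0.29399495  0.46649559]
-123 [-0.0668 -0.0169  0.0106  0.0031 -0.0001 -0.0005]
-113 [-1.168e-01 -1.680e-02  1.800e-03  3.100e-03 -1.000e-04 -5.000e-04]
-60 [-3.817e-01 -1.640e-02 -4.500e-02  3.100e-03 -1.000e-04 -5.000e-04]
-30 [-5.317e-01 -1.610e-02 -7.150e-02  3.100e-03 -1.000e-04 -5.000e-04]
```

View pics/c1.png

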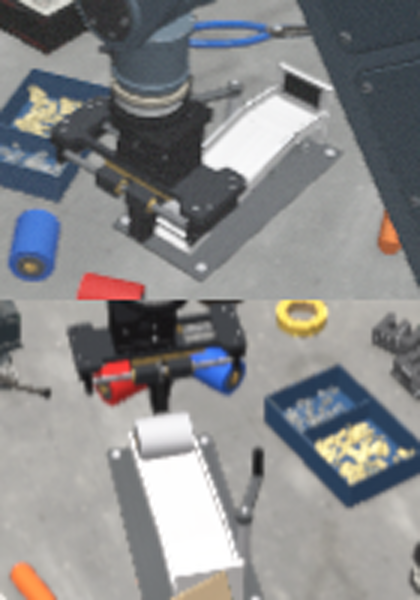

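The finger stands centred behind the roller, just downhill of the lip. Pushing the first half.

Emit:
carry_out([
  [-0.04,-0.016,0.004,0.003,0,0],
  [-0.08,-0.016,0.004,0.003,0,0],
  [-0.117,-0.016,0.002,0.003,0,0],
  [-0.15,-0.016,-0.004,0.003,0,0],
  [-0.18,-0.016,-0.009,0.003,0,0],
  [-0.21,-0.016,-0.015,0.003,0,0],
  [-0.24,-0.016,-0.02,0.003,0,0],
  [-0.27,-0.016,-0.025,0.003,0,0],
  [-0.3,-0.016,-0.031,0.003,0,0],
  [-0.33,-0.016,-0.036,0.003,0,0],
  [-0.36,-0.016,-0.041,0.003,0,0],
  [-0.38,-0.016,-0.045,0.003,0,0],
  [-0.38,-0.016,-0.045,0.003,0,0],
])

```text
time_s: 5.85
position: [0.4943, -0.0726, 0.0708]
tcp_rot: [[0.152, 0.988, 0.004], [0.988, -0.152, -0.001], [-0.0, 0.004, -1.0]]
force: [-0.2, 1.1, -1.0]
opening: 0.005
```

Run:
```python
from h import *
s=bot.read_state();print(s["position"],s["force"])
for xr in (-60,-30,0,45,50,60): print(xr,G(xr-33.5,0,min(53,20+.1763*(xr+140))+16+19))
for n in("scene","side"): cv2.imwrite(f"pics/{n}2.png",bot.capture(n))
a=cv2.imread("pics/scene2.png")[150:250,280:420];b=cv2.imread("pics/side2.png")[170:270,240:380]
cv2.imwrite("pics/c2.png",cv2.resize(np.vstack([a,b]),None,fx=3,fy=3,interpolation=cv2.INTER_CUBIC))
```

```text
[ 0.49431464 -0.07264051  0.07078816] [-0.21073343  1.1372372  -0.95811403]
-60 [ 0.0008 -0.007   0.0084  0.0028  0.0003 -0.0004]
-30 [-0.1492 -0.0068 -0.018   0.0028  0.0003 -0.0004]
0 [-0.2992 -0.0066 -0.0444  0.0028  0.0003 -0.0004]
45 [-5.242e-01 -6.200e-03 -8.390e-02  2.800e-03  3.000e-04 -4.000e-04]
50 [-5.492e-01 -6.200e-03 -8.580e-02  2.800e-03  3.000e-04 -4.000e-04]
60 [-5.992e-01 -6.200e-03 -8.580e-02  2.800e-03  3.000e-04 -4.000e-04]
```

View pics/c2.png

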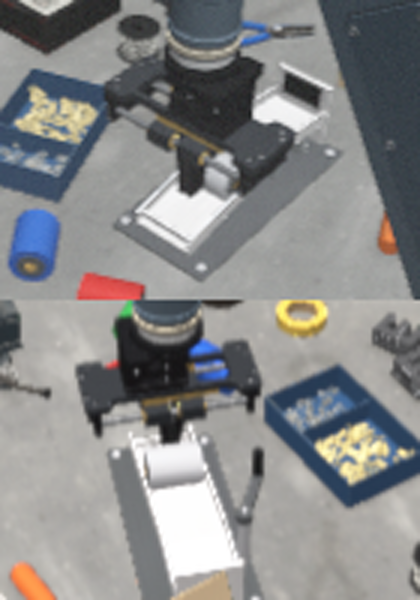

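Emit:
carry_out([
  [-0.03,-0.007,0.002,0.003,0,0],
  [-0.06,-0.007,-0.002,0.003,0,0],
  [-0.09,-0.007,-0.008,0.003,0,0],
  [-0.12,-0.007,-0.013,0.003,0,0],
  [-0.15,-0.007,-0.018,0.003,0,0],
  [-0.18,-0.007,-0.024,0.003,0,0],
  [-0.21,-0.007,-0.029,0.003,0,0],
  [-0.24,-0.007,-0.034,0.003,0,0],
  [-0.27,-0.007,-0.039,0.003,0,0],
  [-0.3,-0.007,-0.045,0.003,0,0],
])

```text
time_s: 7.2
position: [0.4837, -0.1317, 0.0798]
tcp_rot: [[0.151, 0.988, -0.001], [0.988, -0.151, -0.0], [-0.0, -0.001, -1.0]]
force: [0.9, 2.1, 0.1]
opening: 0.002
```

Run:
```python
from h import *
s=bot.read_state();print(s["position"],s["force"])
for xr in (0,45,50,60): print(xr,G(xr-33.5,0,min(53,20+.1763*(xr+140))+16+19))
for n in("scene","side"): cv2.imwrite(f"pics/{n}3.png",bot.capture(n))
a=cv2.imread("pics/scene3.png")[150:250,280:420];b=cv2.imread("pics/side3.png")[170:270,240:380]
cv2.imwrite("pics/c3.png",cv2.resize(np.vstack([a,b]),None,fx=3,fy=3,interpolation=cv2.INTER_CUBIC))
```

```text
[ 0.483659   -0.13173567  0.07978872] [0.8871912  2.07218991 0.06649275]
0 [ 0.001   0.001   0.0005 -0.0004  0.0001 -0.0002]
45 [-2.24e-01  1.10e-03 -3.91e-02 -4.00e-04  1.00e-04 -2.00e-04]
50 [-2.49e-01  1.10e-03 -4.10e-02 -4.00e-04  1.00e-04 -2.00e-04]
60 [-2.99e-01  1.10e-03 -4.10e-02 -4.00e-04  1.00e-04 -2.00e-04]
```

View pics/c3.png

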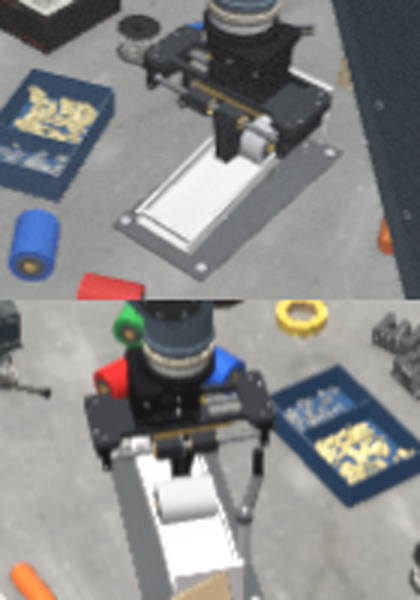

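Run:
```python
from h import *
q=np.load("q.npy");k=q[3]
print(proj("side",g2w(q,[[50-62*np.cos(k),52-62*np.sin(k),116],[50-62*np.cos(k),52-62*np.sin(k),82]])))
a=cv2.imread("pics/side3.png")[190:250,280:360];b=cv2.imread("pics/side2.png")[190:250,280:360]
cv2.imwrite("pics/c3b.png",cv2.resize(np.vstack([a,b]),None,fx=5,fy=5,interpolation=cv2.INTER_CUBIC))
```

```text
[[325.8989785  220.53385477]
 [325.61847252 227.98303439]]
```

View pics/c3b.png

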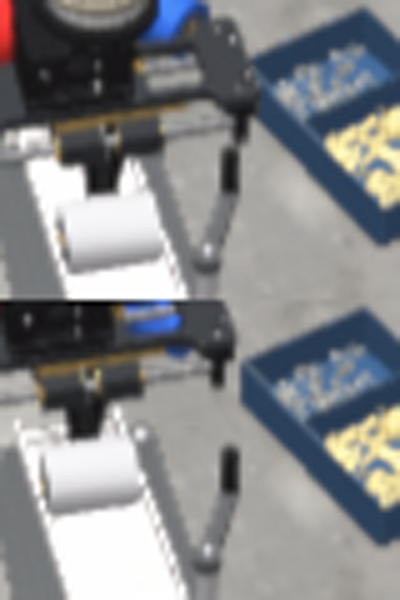

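Run:
```python
from h import *
q=np.load("q.npy")
for x in (-45,-33,-10):
  for y in (80,90,95):
    for z in (105,120,131): print(x,y,z,proj("side",g2w(q,[[x,y,z]])).round(1))
```

```text
-45 80 105 [[323.2 214.5]]
-45 80 120 [[323.3 211.2]]
-45 80 131 [[323.4 208.7]]
-45 90 105 [[326.2 214. ]]
-45 90 120 [[326.3 210.7]]
-45 90 131 [[326.4 208.2]]
-45 95 105 [[327.7 213.8]]
-45 95 120 [[327.8 210.5]]
-45 95 131 [[327.9 208. ]]
-33 80 105 [[324.1 217. ]]
-33 80 120 [[324.2 213.7]]
-33 80 131 [[324.3 211.3]]
-33 90 105 [[327.1 216.6]]
-33 90 120 [[327.2 213.2]]
-33 90 131 [[327.3 210.8]]
-33 95 105 [[328.6 216.3]]
-33 95 120 [[328.8 213. ]]
-33 95 131 [[328.9 210.5]]
-10 80 105 [[325.9 222. ]]
-10 80 120 [[326.  218.7]]
-10 80 131 [[326.1 216.2]]
-10 90 105 [[328.9 221.5]]
-10 90 120 [[329.  218.2]]
-10 90 131 [[329.2 215.7]]
-10 95 105 [[330.4 221.3]]
-10 95 120 [[330.6 218. ]]
-10 95 131 [[330.7 215.5]]
```

Run:
```python
from h import *
q=np.load("q.npy")
a=cv2.imread("pics/scene3.png")[145:215,310:400]
cv2.imwrite("pics/c3c.png",cv2.resize(a,None,fx=8,fy=8,interpolation=cv2.INTER_CUBIC))
for x in (-33,-10):
  for y in (90,-90,):
    for z in (102,122,131): print(x,y,z,((proj("scene",g2w(q,[[x,y,z]]))-[310,145]+.5)*8).round(1))
```

```text
-33 90 102 [[200.4 286.4]]
-33 90 122 [[202.5 247.7]]
-33 90 131 [[203.5 230.1]]
-33 -90 102 [[564.7 481.5]]
-33 -90 122 [[571.4 442.1]]
-33 -90 131 [[574.4 424.1]]
-10 90 102 [[235.2 261.2]]
-10 90 122 [[237.7 222.7]]
-10 90 131 [[238.9 205.1]]
-10 -90 102 [[598. 452.]]
-10 -90 122 [[605.  412.8]]
-10 -90 131 [[608.2 394.8]]
```

View pics/c3c.png

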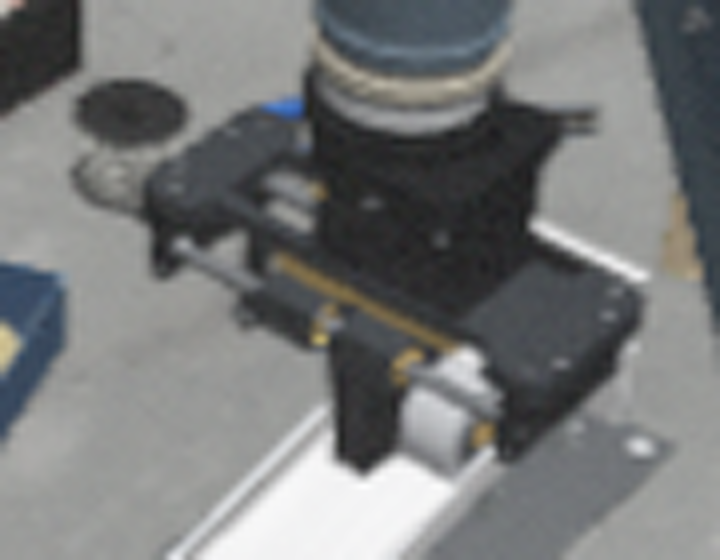

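The bracket at the body's end works out at z≈122 in both views, so it passes over the pin (z 116). I'll continue a touch higher, over the crest.

Emit:
carry_out([
  [-0.02,0.001,-0.012,0,0,0],
  [-0.05,0.001,-0.018,0,0,0],
  [-0.08,0.001,-0.024,0,0,0],
  [-0.11,0.001,-0.029,0,0,0],
  [-0.14,0.001,-0.034,0,0,0],
  [-0.17,0.001,-0.038,0,0,0],
  [-0.2,0.001,-0.042,0,0,0],
  [-0.23,0.001,-0.046,0,0,0],
  [-0.255,0.001,-0.048,0,0,0],
  [-0.28,0.001,-0.048,0,0,0],
  [-0.3,0.001,-0.048,0,0,0],
  [-0.3,0.001,-0.048,0,0,0],
])

```text
time_s: 8.8
position: [0.4751, -0.192, 0.0895]
tcp_rot: [[0.152, 0.988, 0.0], [0.988, -0.152, -0.001], [-0.001, 0.0, -1.0]]
force: [-0.5, -0.8, 0.2]
opening: 0.007
```

Run:
```python
from h import *
s=bot.read_state();print(s["position"],s["force"])
print(G(26.5,0,90))
for n in("scene","side"): cv2.imwrite(f"pics/{n}4.png",bot.capture(n))
a=cv2.imread("pics/scene4.png")[150:250,280:420];b=cv2.imread("pics/side4.png")[170:270,240:380]
cv2.imwrite("pics/c4.png",cv2.resize(np.vstack([a,b]),None,fx=3,fy=3,interpolation=cv2.INTER_CUBIC))
```

```text
[ 0.47507596 -0.19200139  0.08950766] [-0.49991508 -0.75575104  0.18232468]
[ 0.0053 -0.0021 -0.0025  0.0003  0.0007 -0.0007]
```

View pics/c4.png

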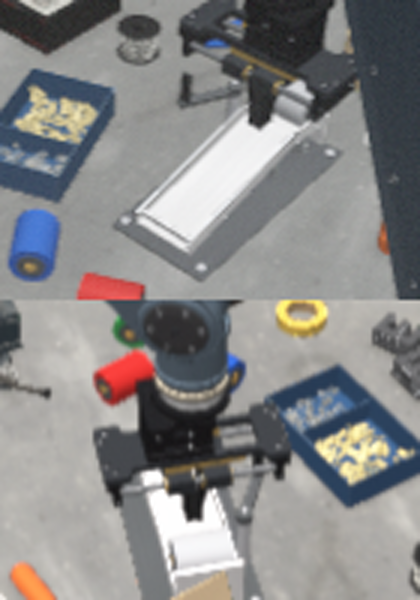

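Emit:
carry_out([
  [0.02,0,-0.05,0,0,0],
  [0.05,0,-0.2,0,0,0],
  [0.1,0,-0.4,0,0,0],
  [0.2,0.1,-0.55,0,0,0.1],
  [0.2,0.2,-0.55,0,0,0.2],
  [0.2,0.3,-0.55,0,0,0.3],
  [0.2,0.4,-0.55,0,0,0.4],
  [0.2,0.5,-0.55,0,0,0.5],
  [0.2,0.57,-0.55,0,0,0.6],
  [0.2,0.57,-0.55,0,0,0.7],
  [0.2,0.57,-0.55,0,0,0.8],
  [0.2,0.57,-0.55,0,0,0.94],
  [0.2,0.57,-0.55,0,0,0.94],
])

```text
time_s: 10.52
position: [0.5936, -0.1687, 0.2]
tcp_rot: [[0.998, -0.057, 0.0], [-0.057, -0.998, -0.001], [0.0, 0.001, -1.0]]
force: [0.2, -0.1, 0.4]
opening: 0.006
```

Run:
```python
from h import *
s=bot.read_state();print(s["position"],s["tcp_rot"],s["force"],s["joint_positions"])
q=np.load("q.npy");np.savez("w5.npz",p=s["position"],R=s["tcp_rot"])
for n in("scene","side","wrist"): cv2.imwrite(f"pics/{n}5.png",bot.capture(n))
a=cv2.imread("pics/scene5.png")[150:230,310:420];b=cv2.imread("pics/side5.png")[190:270,260:370]
cv2.imwrite("pics/c5.png",cv2.resize(np.vstack([a,b]),None,fx=3.7,fy=3.7,interpolation=cv2.INTER_CUBIC))
```

```text
[ 0.59361385 -0.16870651  0.19997692] [[ 9.98349147e-01 -5.74365664e-02  1.49200242e-04]
 [-5.74364146e-02 -9.98348782e-01 -8.75763979e-04]
 [ 1.99254756e-04  8.65748694e-04 -9.99999605e-01]] [ 0.20755371 -0.05418649  0.44223736] [-2.62078455e+01  3.23426491e+01  8.56386928e+01 -4.67164937e-02
  6.19888364e+01  6.71067651e+01]
```

View pics/c5.png

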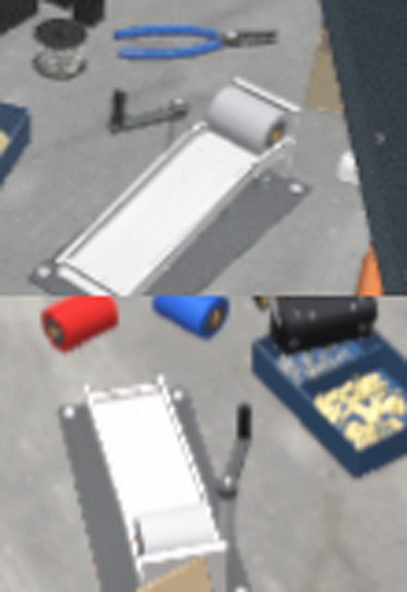

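View pics/wrist5.png

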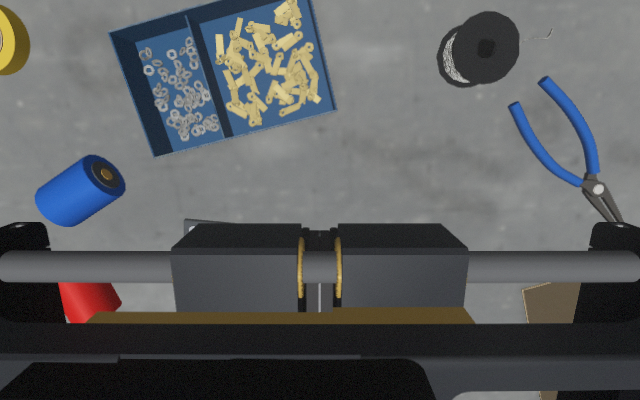

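Both views show the roller lying square against the end plate. The keeper is still open and unmoved, with its knob at scene (342,176). Planning the knob push next.

```bash
cat > kp.py <<'E'
from h import *
q=np.load("q.npy");K0=q[3]
def kr(k,d=15.5,z=110):
    phi=np.radians(-84.6)*(1.571-k)/(1.571-K0)
    n=np.array([np.cos(phi),np.sin(phi)])
    p=np.array([50-62*np.cos(k),52-62*np.sin(k)])-n*d
    return row(g2w(q,[[p[0],p[1],z]])[0],R(q[2]+np.pi+phi))
E
python3 - <<'E'
from kp import *
print(kr(K0,40,200));print(kr(K0,35,110));print(kr(K0,15.5))
E
```

```text
[ 0.0203  0.0192 -0.0011  0.0006 -0.0001  0.0011]
[-4.800e-03  1.880e-02  4.488e-01  6.000e-04 -1.000e-04  1.100e-03]
[-1.023e-01  1.860e-02  4.488e-01  6.000e-04 -1.000e-04  1.100e-03]
```

Emit:
carry_out([
  [0,0.018,0.15,0,0,0],
  [0,0.018,0.3,0,0,0],
  [0,0.018,0.449,0,0,0],
  [0,0.018,0.449,0,0,0],
  [0,0.018,0.449,0,0,0],
])

```text
time_s: 11.3
position: [0.5942, -0.1729, 0.1109]
tcp_rot: [[0.998, -0.055, 0.002], [-0.055, -0.998, -0.002], [0.002, 0.002, -1.0]]
force: [0.9, -0.0, -0.5]
opening: 0.003
```

Run:
```python
from kp import *
print(bot.read_state()["force"])
for k in np.arange(K0,1.0,.1): print(round(k,2),kr(k))
for n in("scene","side"): cv2.imwrite(f"pics/{n}6.png",bot.capture(n))
a=cv2.imread("pics/scene6.png")[150:230,310:420];b=cv2.imread("pics/side6.png")[190:270,260:370]
cv2.imwrite("pics/c6.png",cv2.resize(np.vstack([a,b]),None,fx=3.7,fy=3.7,interpolation=cv2.INTER_CUBIC))
```

```text
[ 0.86007953 -0.04769783 -0.54688392]
-0.45 [-0.1058 -0.0007  0.0043  0.001  -0.001   0.0015]
-0.35 [-0.1333 -0.021   0.0042  0.001  -0.001  -0.045 ]
-0.25 [-0.1625 -0.0385  0.0042  0.001  -0.001  -0.0916]
-0.15 [-0.1932 -0.053   0.0041  0.0011 -0.0009 -0.1382]
-0.05 [-0.225  -0.0645  0.004   0.0011 -0.0009 -0.1848]
0.05 [-0.2577 -0.0727  0.0039  0.0011 -0.0009 -0.2314]
0.15 [-0.2909 -0.0777  0.0039  0.0012 -0.0008 -0.278 ]
0.25 [-0.3243 -0.0795  0.0038  0.0012 -0.0008 -0.3246]
0.35 [-0.3575 -0.078   0.0038  0.0012 -0.0007 -0.3712]
0.45 [-0.3904 -0.0732  0.0037  0.0013 -0.0007 -0.4178]
0.55 [-0.4225 -0.0653  0.0037  0.0013 -0.0006 -0.4644]
0.65 [-0.4535 -0.0544  0.0037  0.0013 -0.0006 -0.511 ]
0.75 [-4.832e-01 -4.050e-02  3.600e-03  1.400e-03 -5.000e-04 -5.576e-01]
0.85 [-5.112e-01 -2.380e-02  3.600e-03  1.400e-03 -5.000e-04 -6.042e-01]
0.95 [-5.374e-01 -4.600e-03  3.600e-03  1.400e-03 -5.000e-04 -6.508e-01]
```

View pics/c6.png

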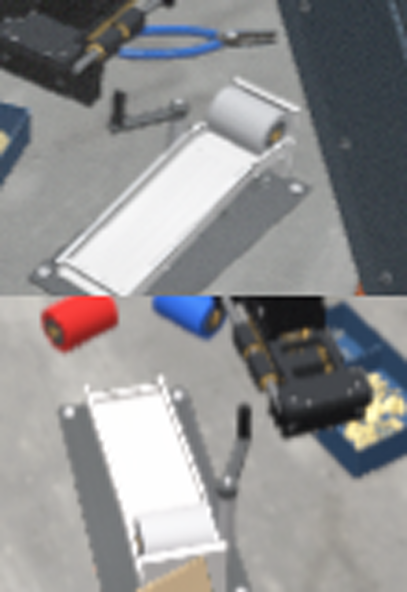

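Emit:
carry_out([
  [-0.05,0,0.004,0.001,-0.001,0],
  [-0.105,0,0.004,0.001,-0.001,0],
  [-0.133,-0.021,0.004,0.001,-0.001,-0.045],
  [-0.162,-0.038,0.004,0.001,-0.001,-0.092],
  [-0.193,-0.053,0.004,0.001,-0.001,-0.138],
  [-0.225,-0.064,0.004,0.001,-0.001,-0.185],
  [-0.258,-0.073,0.004,0.001,-0.001,-0.231],
  [-0.291,-0.078,0.004,0.001,-0.001,-0.278],
  [-0.324,-0.08,0.004,0.001,-0.001,-0.325],
  [-0.357,-0.078,0.004,0.001,-0.001,-0.371],
  [-0.39,-0.073,0.004,0.001,-0.001,-0.418],
  [-0.422,-0.065,0.004,0.001,-0.001,-0.464],
  [-0.422,-0.065,0.004,0.001,-0.001,-0.464],
])

```text
time_s: 13.02
position: [0.5099, -0.1553, 0.1108]
tcp_rot: [[0.782, 0.623, 0.0], [0.623, -0.782, -0.001], [-0.0, 0.001, -1.0]]
force: [0.7, -0.1, 0.5]
opening: 0.004
```

Run:
```python
from kp import *
s=bot.read_state();print(s["position"],s["force"])
for k in list(np.arange(.55,1.55,.1))+[1.5,1.54,1.571]: print(round(k,2),kr(k))
for n in("scene","side"): cv2.imwrite(f"pics/{n}7.png",bot.capture(n))
a=cv2.imread("pics/scene7.png")[150:230,310:420];b=cv2.imread("pics/side7.png")[190:270,260:370]
cv2.imwrite("pics/c7.png",cv2.resize(np.vstack([a,b]),None,fx=3.7,fy=3.7,interpolation=cv2.INTER_CUBIC))
```

```text
[ 0.50993034 -0.15525262  0.11080503] [ 0.6873129  -0.14814148  0.5446739 ]
0.55 [0.0035 0.0023 0.004  0.0007 0.0002 0.0004]
0.65 [-0.027  -0.0103  0.004   0.0007  0.0003 -0.0462]
0.75 [-0.0583 -0.0197  0.004   0.0007  0.0003 -0.0928]
0.85 [-0.0903 -0.0261  0.004   0.0007  0.0003 -0.1394]
0.95 [-0.1227 -0.0292  0.004   0.0007  0.0003 -0.186 ]
1.05 [-0.155  -0.0291  0.004   0.0007  0.0004 -0.2326]
1.15 [-0.187  -0.0259  0.0041  0.0006  0.0004 -0.2792]
1.25 [-0.2184 -0.0196  0.0041  0.0006  0.0004 -0.3258]
1.35 [-0.2489 -0.0102  0.0041  0.0006  0.0004 -0.3724]
1.45 [-0.2782  0.002   0.0041  0.0006  0.0005 -0.419 ]
1.5 [-0.2923  0.0092  0.0041  0.0006  0.0005 -0.4423]
1.54 [-0.3033  0.0154  0.0042  0.0006  0.0005 -0.4609]
1.57 [-0.3117  0.0205  0.0042  0.0006  0.0005 -0.4753]
```

View pics/c7.png

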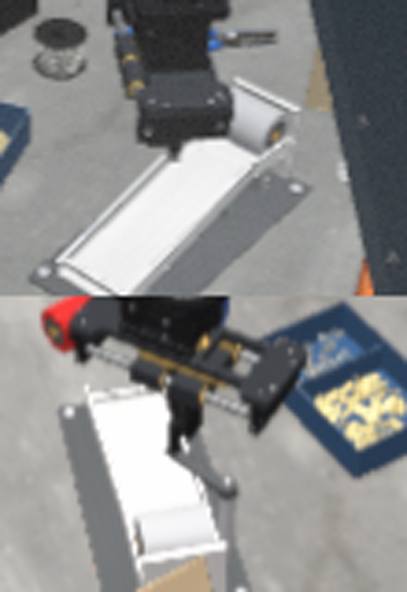

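The side view shows the keeper following the finger, and the arm now points over the wall. Next I'll close it to about 1.5.

Emit:
carry_out([
  [-0.027,-0.01,0.004,0.001,0,-0.046],
  [-0.058,-0.02,0.004,0.001,0,-0.093],
  [-0.09,-0.026,0.004,0.001,0,-0.139],
  [-0.123,-0.029,0.004,0.001,0,-0.186],
  [-0.155,-0.029,0.004,0.001,0,-0.233],
  [-0.187,-0.026,0.004,0.001,0,-0.279],
  [-0.218,-0.02,0.004,0.001,0,-0.326],
  [-0.249,-0.01,0.004,0.001,0,-0.372],
  [-0.278,0.002,0.004,0.001,0,-0.419],
  [-0.292,0.009,0.004,0.001,0,-0.442],
  [-0.303,0.015,0.004,0.001,0,-0.461],
  [-0.303,0.015,0.004,0.001,0,-0.461],
])

```text
time_s: 14.62
position: [0.4652, -0.1954, 0.11]
tcp_rot: [[0.174, 0.985, -0.0], [0.985, -0.174, -0.0], [-0.0, -0.0, -1.0]]
force: [0.9, 1.9, 1.0]
opening: 0.001
```

Run:
```python
from kp import *
s=bot.read_state();print(s["time_s"],s["position"],s["force"])
for k in [1.54,1.571]: print(round(k,2),kr(k))
print(kr(1.571,13.5))
for n in("scene","side"): cv2.imwrite(f"pics/{n}8.png",bot.capture(n))
a=cv2.imread("pics/scene8.png")[150:230,310:420];b=cv2.imread("pics/side8.png")[190:270,260:370]
cv2.imwrite("pics/c8.png",cv2.resize(np.vstack([a,b]),None,fx=3.7,fy=3.7,interpolation=cv2.INTER_CUBIC))
```

```text
14.625 [ 0.4652212  -0.19543208  0.10997371] [0.86220821 1.85534661 0.97620864]
1.54 [-0.0008 -0.0041 -0.0001 -0.0001  0.0002 -0.0004]
1.57 [-0.0105 -0.0058 -0.0001 -0.0001  0.0002 -0.0149]
[-0.0205 -0.0055 -0.0001 -0.0001  0.0002 -0.0149]
```

View pics/c8.png

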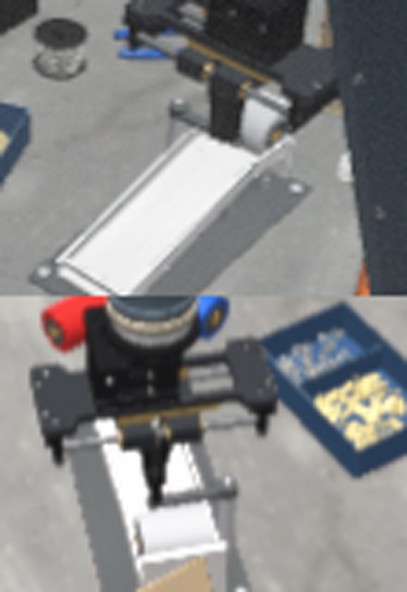

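Arm almost across. One small gentle step more towards the stop, then look at the force.

Emit:
carry_out([
  [-0.005,-0.005,0,0,0,-0.015],
  [-0.01,-0.005,0,0,0,-0.015],
  [-0.015,-0.005,0,0,0,-0.015],
  [-0.015,-0.005,0,0,0,-0.015],
])

```text
time_s: 15.22
position: [0.4643, -0.196, 0.1099]
tcp_rot: [[0.152, 0.988, 0.001], [0.988, -0.152, 0.003], [0.003, 0.0, -1.0]]
force: [5.5, 9.8, 1.0]
opening: 0.008
```

Run:
```python
from kp import *
s=bot.read_state();print(s["time_s"],s["position"],s["force"])
print(kr(1.571))
```

```text
15.225 [ 0.46432208 -0.19595331  0.10994495] [5.48759502 9.77002395 1.03907209]
[-0.0071 -0.002  -0.0003  0.0003 -0.0021 -0.0006]
```

The force has risen to about 11 N, so the keeper is at its stop. Backing off downhill, then up and away.

Emit:
carry_out([
  [0.03,0,0,0,0,0],
  [0.1,0,-0.01,0,0,0],
  [0.15,0,-0.2,0,0,0],
  [0.15,0,-0.45,0,0,0],
  [0.15,0,-0.7,0,0,0],
  [0,0,-0.95,0,0,0],
  [-0.2,0,-1,0,0,0],
  [-0.4,0,-1,0,0,0],
  [-0.6,0,-1,0,0,0],
  [-0.7,0,-1,0,0,0],
  [-0.7,0,-1,0,0,0],
])

```text
time_s: 16.6
position: [0.4426, -0.3353, 0.3092]
tcp_rot: [[0.154, 0.988, 0.001], [0.988, -0.154, 0.004], [0.004, 0.0, -1.0]]
force: [-0.8, 0.4, 0.1]
opening: 0.007
```

Run:
```python
from kp import *
s=bot.read_state();print(s["time_s"],s["position"],s["force"])
np.savez("w9.npz",p=s["position"],R=s["tcp_rot"])
for n in("wrist","scene","side"): cv2.imwrite(f"pics/{n}9.png",bot.capture(n))
a=cv2.imread("pics/scene9.png")[150:230,310:420];b=cv2.imread("pics/side9.png")[190:270,260:370]
cv2.imwrite("pics/c9.png",cv2.resize(np.vstack([a,b]),None,fx=3.7,fy=3.7,interpolation=cv2.INTER_CUBIC))
w=s;ci=bot.camera_info("wrist");T=np.eye(4);T[:3,:3]=w["tcp_rot"];T[:3,3]=w["position"];V=np.linalg.inv(T@ci["mount"])
P=g2w(q,[[50,52,86],[50,-10,116],[62,0,72],[86,30,96],[86,-30,96]]);p=P@V[:3,:3].T+V[:3,3];u=p[:,:2]/p[:,2:];u=u*(1+ci["k1"]*(u**2).sum(1,keepdims=True));K=ci["camera_matrix"];print((u*K[0,0]+K[:2,2]).round(1))
```

```text
16.6 [ 0.44260394 -0.33530283  0.3091888 ] [-0.83401701  0.39433403  0.10341503]
[[380.1  55.8]
 [319.   50.2]
 [328.4  70.1]
 [358.6  92.1]
 [299.3  92.2]]
```

View pics/c9.png

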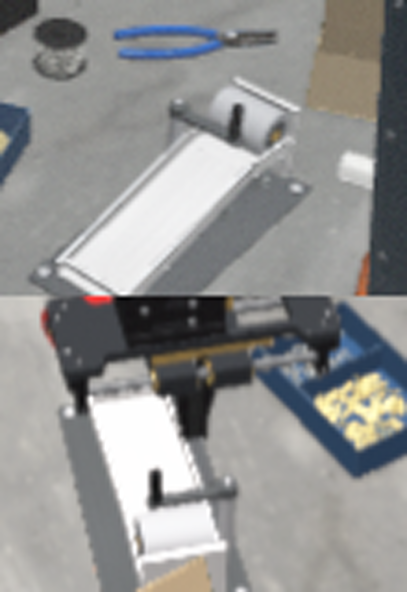

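View pics/wrist9.png

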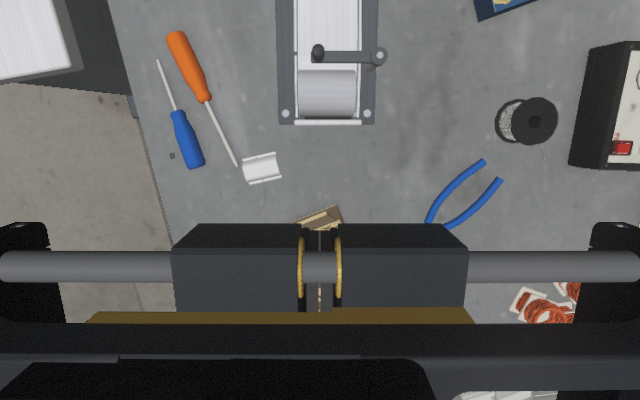

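From above, the knob is at (318,51), against (319,50) predicted for fully closed. The roller lies centred and square at (327,92), against (329,92) predicted. The arm is in free air, so I'm handing in.

```bash
python3 -c "
from rig import bot
print(bot.hand_in())"
```

```text
the job is handed in; nothing more can be done
None
```

I pushed the steel roller up the gutter with the closed fingers. It went over the crest and rolled to the end plate, and I confirmed it was lying there with the keeper still open. Then I pushed the keeper pin round to its end stop, where the force rose to about 11 N, and backed the arm clear. I handed in at about 17 s.

**Last checks:** in the final wrist view, the knob is within about 2 px of its predicted fully closed position. The roller is within about 2 px of its seat and lies square. The tool force is about zero, and the bystanders in view show no sign of having been moved. `hand_in` gave no verdict, as expected.

**What disagreed:** my first position fit was several millimetres off along the gutter because I assumed the base plate was centred on the gutter origin; it sits about 15 mm downhill of that. I corrected this with a wrist-camera picture before going near the roller, and the fit then agreed to within about 1.3 px in all views.

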